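# Square a sheath blank against the jig's rail and clamp it

## Robot

A 6-joint arm with a two-finger parallel gripper is mounted at the origin on the work surface. World frame = base frame: x ahead of the robot, y to its left, z up, the work surface at z = 0. Lengths are in m, angles in rad, forces in N, time in s.
With the tool pointing down it reaches from about 0.375 to 0.975 m from the base axis. Payload 3.8 kg.
Tool frame: the origin (TCP) lies where the fingers leave the gripper's body, on its centre line; the fingertips stand 73 mm ahead of it and the grasp point (between the pads) lies 54 mm ahead of it; z points along the fingers, y is the line along which they close (so a half turn about z gives the same grasp; the last joint's range is limited). The gripper opens to 85 mm and grips with 20 to 120 N. Pads are 22 mm wide; open, the fingers measure 114 mm over their backs; the gripper's body (76 mm by 85 mm) begins 54 mm behind the grasp point. The pads swing forward as they close: fully open they stand 13 mm farther back than shut.
Start: joints at [1.265, 0.264, 1.604, -0, 1.274, -0.037], TCP at [0.179, 0.651, 0.304] pointing down, gripper open.
Joint ranges: [-2.63, 2.63], [-0.94, 2.18], [0.31, 2.57], [-1.31, 4.45], [0, 2.66], [-2.55, 2.55]. Speed limits (rad/s): [2.57, 2.57, 3.14, 3.14, 3.14, 3.14].

## Interface

Orientations are given as a rotation vector (axis times angle).
In Python, from bench import env gives the robot as it stands.
- The arm moves only by the tool drive_tool, never from a script. Its argument "moves" is text: rows parted by semicolons, each of 5 numbers parted by spaces: the shift along the world's x, y, z in m, then the turn about the world's z in degrees, then the closure, from 0 (fully open) to 1 (shut). In form: dx dy dz roll gripper; .... A call has 1 to 8 rows; each row shifts and turns the commanded pose from where the row before left it; what a row does not reach is not made up. A row lasts 1/10 s, in which the tool goes at most 50 mm and 8.59 degrees, less where a joint would pass 70% of its speed; a pose out of reach is approached as far as the arm can. A call is refused whole if a number of a shift passes 0.05 or a number of a turn 8.59, either way. A call with a gripper value outside its range is refused whole. The fingers move at their own pace and stop on an object; "force" is the grip in N (left out, the last holds). Time passes only in rows, so rows that do not move let the fingers close. It gives the time, the measured TCP pose, the force, the opening and the grip force at its end, in the units of the state.
- env.sense(): the state, without advancing time (a new reading comes with each control period).
- env.capture(name): name is "scene" or "top" or "wrist"; returns a dict with "image" (400x640x3 uint8, blue, green, red), "z_map" (400x640 float32, m along the optical axis (not along the pixel's ray), 0 where there is no reading), "fx", "fy", "cx", "cy" (pixels), "k1" (the pictures are not rectified: a ray, as slopes to the right and down, at radius r is drawn at 1 + k1 r^2 times it, then the intrinsics apply), "eye" and "attitude" of the camera in the world. Camera axes: x right, y down, z forward; pixel columns grow to the right and rows downward; lengths in m; the calibration is good to about 2 mm. A picture is of the moment at which its call begins.
- env.hand_in(): hands the job in; it is judged then, once.
The state is a dict: "t": time; "joints": joint angles; "joint_velocities": joint speeds; "joint_torque": joint torques, N m; "eef_pos": TCP position; "ee_rot": TCP orientation; "ft_force": force on the tool from outside, world axes, zero at the start; "ft_torque": the same for the moment, N m; "width": finger opening in m; "gripper_force": force on a finger pad.
Only numpy, scipy, OpenCV 4.12 (cv2) and the standard library are available. Lean on these libraries where they do the work, as an engineer would, in place of code of your own. Each camera call takes 0.05 s, during which the arm holds its last target. There are 200 camera calls.

## Task

On the plywood jig, slide the dark hardwood blank, without lifting it, in under the raised hold-down frame until it lies flush against the steel rail over its whole length and does not stick out past either end of the rail. Then slide the thumb latch outward, away from the frame, so that the sprung frame snaps down and clamps the blank there. Leave everything else on the bench where it is.

Things in the scene. Friction and masses are not known exactly. Their poses are not given: they have to be found in the camera images.
- jig: Fixed jig: plywood board 235 x 500 mm, 18 mm thick, with a steel rail, a hinged hold-down frame and a latch housing. Origin: on the bench, below the middle of the rail's face. +x points square into the rail (roughly towards the robot; the blank lies on the -x side), +y along the rail towards the latch, z up. Board: x -175 to 60, y -218 to 282. A sanding block and a small tin at its far corners.
- rail_mid (a point): Middle of the top edge of the rail's face. The rail is a dark steel angle; its straight face is the plane jig x = 0, from jig y = -150 to +150 mm, and stands 26 mm above the board's top.
- blank: Loose dark hardwood bar, 240 mm long (its y), 40 mm wide (its x), 28 mm high, 0.16 to 0.3 kg, lying on the board, somewhat askew to the rail and 20 to 100 mm away from it. Origin: centre of its underside; its +x side faces the rail and is to lie against it.
- blank_left (a point): Point on the blank's rail-side face, at its +y end (the latch end), half-way up (14 mm above the board).
- blank_right (a point): Point on the blank's rail-side face, at its -y end, half-way up (14 mm above the board).
- frame (a joint): Angle of the aluminium hold-down frame (rad): 0 = raised, held up by the latch bolt, sloping up by 0.38 rad to its free front edge, over the blank's side; grows as it comes down; 0.38 = level on top of a 28 mm high blank; 0.56 = fully down with nothing under it. Spring and weight drive it down (about 10 N on the blank). Hinge along jig y at x = +20 mm, 50 mm above the bench.
- frame_edge (a point): Middle of the front edge of the frame's front bar (360 mm long, jig y -180 to 180; 8 mm thick). Raised, the bar overhangs jig x = -60 to -36 mm at 69 to 86 mm above the bench: a tool pointing straight down cannot stand behind the blank once it is close to the rail; one leaning 30 to 40 degrees, its fingers reaching in under the bar towards the rail, can.
- latch (a joint): Travel of the thumb latch (m): 0 = bolt fully under the frame; grows as it slides along jig +y, away from the frame, up to 0.028 (stop). It lets the frame go at about 0.012. It takes about 2 to 6 N and stays where it is left.
- latch_tab (a point): Centre of the top of the latch's steel thumb tab, an upright tab 20 mm (jig x) by 12 mm (jig y, the way it slides) that stands 26 mm proud of the grey housing. Housing: 36 mm wide in jig x, jig y from 195 to 280 mm, its top 80 mm above the bench.
Mind the look-alikes: they are no part of the job. What is shaped like the blank but white is not meant.

How it is judged:
By the outcome, as a careful person would: the job done as asked, in the order asked, and still so for the second after the job is handed in, with the robot touching nothing.
It also fails if it takes over 56 s, if anything falls off the work surface, if the arm or the gripper's body presses on something with over 40 N, if the wrist force passes 120 N, or if a joint passes its speed limit or range.

## Working session

There is one attempt and no reset: what is moved stays moved. The work goes in short steps, Python scripts to look and compute and a tool call to move; the robot and the scene stay as the last step left them, time stands still between calls to the robot, and variables do not carry over. Pictures are saved under pics/ and viewed, at most 10 in all, crops included, and the job is handed in when it is done.

Besides the shell and the picture viewer there is one more tool, called after "Call:" as name(argument=value, ...) on one line, values as JSON. drive_tool: Moves the arm, as the interface text tells. Its arguments: {"type":"object","properties":{"moves":{"type":"string"},"force":{"type":"number"}},"required":["moves"]}

```bash
ls; mkdir -p pics
cat > h.py <<'E'
import numpy as np,cv2
from bench import env
def cap(n):
    return env.capture(n)
def R(c):
    a=np.array(c["attitude"],float)
    return a if a.shape==(3,3) else (cv2.Rodrigues(a)[0] if a.size==3 else a)
def ray(c,u,v):
    x=(np.asarray(u,float)-c["cx"])/c["fx"];y=(np.asarray(v,float)-c["cy"])/c["fy"]
    X,Y=x.copy(),y.copy()
    for _ in range(10):
        s=1+c["k1"]*(X*X+Y*Y);X=x/s;Y=y/s
    return np.stack([X,Y,np.ones_like(X)],-1)
def cloud(c):
    v,u=np.mgrid[0:400,0:640]
    return (ray(c,u,v)*c["z_map"][...,None])@R(c).T+np.array(c["eye"])
def onplane(c,u,v,z):
    d=ray(c,np.array(u,float),np.array(v,float))@R(c).T
    e=np.array(c["eye"]);return e+d*((z-e[2])/d[...,2])[...,None]
E
python3 - <<'E'
from h import *
a=cap("scene");b=cap("top")
for n,c in(("scene",a),("top",b)):
    cv2.imwrite(f"pics/{n}0.png",c["image"]);print(n,{k:c[k] for k in("fx","cx","cy","k1","eye","attitude")})
    np.savez(f"pics/{n}0.npz",**c)
print(env.sense())
E
```

```text
pics
scene {'fx': 381.3942356886063, 'cx': 322.66498472916805, 'cy': 207.44075974901304, 'k1': -0.022122761424075786, 'eye': array([ 0.87824683, -0.19617935,  0.61198513]), 'attitude': array([-2.14452457, -1.18759666,  0.44284417])}
top {'fx': 396.3144289923133, 'cx': 320.0490505427244, 'cy': 194.56706805694486, 'k1': -0.010586536299406014, 'eye': array([0.34090153, 0.05030172, 0.82409274]), 'attitude': array([-2.1231224 ,  2.17367071, -0.22809632])}
{'t': 0.1, 'joints': array([ 1.26509034e+00,  2.64717972e-01,  1.60527039e+00, -2.38470116e-05,
        1.27373047e+00, -3.68961204e-02]), 'joint_velocities': array([-0.00110403, -0.00101352, -0.00466235, -0.00025342,  0.00106261,
        0.0011329 ]), 'joint_torque': array([ 5.87296709e-04, -5.16708434e+01, -3.68589664e+01,  5.18742979e-05,
        6.29857415e-03, -6.69686258e-06]), 'eef_pos': array([0.17911406, 0.6502488 , 0.30264153]), 'ee_rot': array([-0.42091872, -3.11292225,  0.00329666]), 'ft_force': array([ 0.48792491,  1.48738487, -0.0396742 ]), 'ft_torque': array([-0.04481194,  0.055106  , -0.00511475]), 'gripper_force': 0.0, 'width': 0.08570247221606075}
```

View pics/scene0.png

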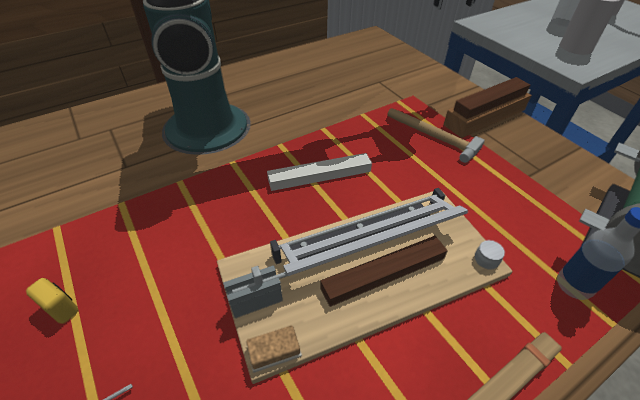

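View pics/top0.png

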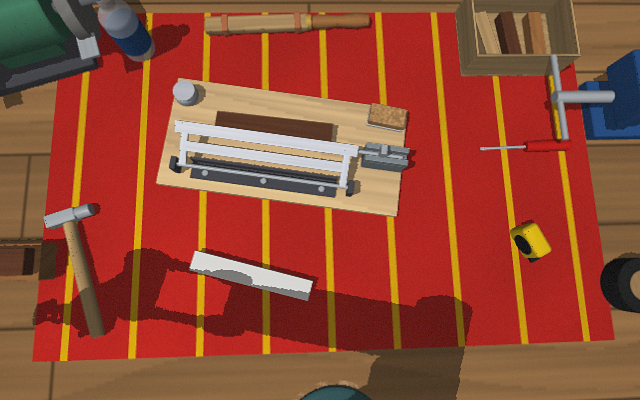

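The top view shows the blank at about (215-336, 110-138), behind the frame's front bar. The latch housing is at (385,155), and the white decoy is at (250,275). The moves can't tilt the tool. My plan is to push the blank from behind as far as the bar allows, then drag it by its top through the frame opening.

Run:
```python
from h import *
c=dict(np.load("pics/top0.npz"));P=cloud(c);im=c["image"]
hsv=cv2.cvtColor(im,cv2.COLOR_BGR2HSV)
z=P[...,2]
# board mask: z 12..24mm & plywood
m=((z>0.010)&(z<0.026)&(P[...,0]>.35)).astype(np.uint8)
m[:,:140]=0;m[:,420:]=0
n,l,s,ce=cv2.connectedComponentsWithStats(m);k=1+np.argmax(s[1:,4]);print(s[k],np.median(z[l==k]))
m=((z>0.010)&(P[...,0]>.3)).astype(np.uint8);m[:,:150]=0;m[:,415:]=0;m[:70]=0;m[225:]=0
ys,xs=np.nonzero(m);Q=P[ys,xs]
pts=Q[Q[:,2]<.03][:,:2]
r=cv2.minAreaRect((pts*1000).astype(np.float32));print(r,cv2.boxPoints(r))
for cn in [(181,78),(409,108),(397,216),(156,183)]: print(cn,onplane(c,*cn,.018))
cv2.imwrite("pics/top_crop.png",cv2.resize(im[70:225,150:420],(800,459),interpolation=cv2.INTER_CUBIC))
```

```text
[  156    78   251   139 13110] 0.019202958933871417
((588.7958984375, 88.14414978027344), (501.1835021972656, 236.10792541503906), 80.95524597167969) [[ 432.81534 -140.77293]
 [ 665.9874  -177.89049]
 [ 744.7765   317.06122]
 [ 511.60437  354.17877]]
(181, 78) [0.74215685 0.30972291 0.018     ]
(409, 108) [ 0.66798284 -0.18128751  0.018     ]
(397, 216) [ 0.4331993  -0.14069862  0.018     ]
(156, 183) [0.51216021 0.35253704 0.018     ]
```

View pics/top_crop.png

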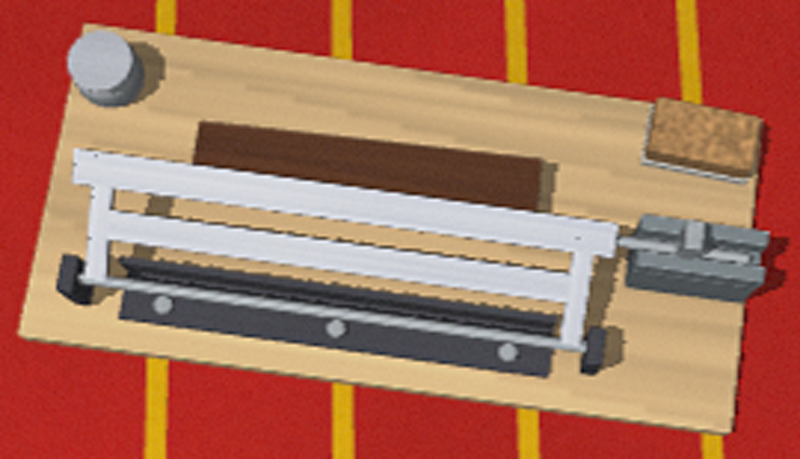

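The crop shows two bars, the front bar and a middle bar. The blank's visible top spans crop (200,125)-(545,205). Next I'll get the jig frame, the bar profile, and the blank pose.

```bash
cat >> h.py <<'E'
JY=np.array([-.1572,-.9876]);JY/=np.linalg.norm(JY);JX=np.array([JY[1],-JY[0]])
ctr=np.array([.5888,.0881]);O=ctr+.0575*JX-.032*JY
def tojig(P):
    d=P[...,:2]-O;return np.stack([d@JX,d@JY,P[...,2]],-1)
def tow(x,y): return O+x*JX+y*JY
E
python3 - <<'E'
from h import *
print("JX",JX,"JY",JY,"O",O, "yaw of JY",np.degrees(np.arctan2(JY[1],JY[0])))
for n in("top","scene"):
    c=dict(np.load(f"pics/{n}0.npz"));J=tojig(cloud(c));im=c["image"].astype(int)
    for y0 in(-.06,.0,.06):
        k=(abs(J[...,1]-y0)<.003)&(J[...,0]>-.16)&(J[...,0]<.06)&(J[...,2]>0.01);q=J[k]*1000;q=q[np.argsort(q[:,0])]
        print(n,y0,[(int(a),int(b)) for a,_,b in q[::2]])
    # blank: dark brown & z~.046
    b=im;dark=(b.sum(-1)<230)
    k=dark&(abs(J[...,2]-.046)<.005)&(J[...,0]<-.02)&(J[...,0]>-.17)&(abs(J[...,1])<.2)
    q=(J[k]*1000)[:,:2].astype(np.float32);r=cv2.minAreaRect(q);print(n,"blank",k.sum(),r,cv2.boxPoints(r).round().tolist())
    k=(J[...,2]>.095)&(abs(J[...,0]+.04)<.08)&(J[...,1]>.18)&(J[...,1]<.29)&(J[...,2]<.12)
    q=J[k]*1000;print("tab",len(q),q.mean(0),q.min(0),q.max(0))
    k=(abs(J[...,2]-.08)<.006)&(abs(J[...,0]+.04)<.08)&(J[...,1]>.19)&(J[...,1]<.29)
    q=J[k]*1000;print("housing",len(q),np.percentile(q,[3,97],axis=0))
E
```

```text
JX [-0.98756761  0.15719484] JY [-0.15719484 -0.98756761] O [0.5370451  0.12874087] yaw of JY -99.04411226652851
top -0.06 [(-159, 17), (-158, 18), (-156, 18), (-154, 18), (-152, 22), (-151, 19), (-150, 18), (-149, 20), (-147, 18), (-144, 19), (-142, 20), (-141, 20), (-140, 18), (-138, 19), (-137, 19), (-136, 17), (-134, 17), (-132, 19), (-131, 18), (-129, 18), (-128, 19), (-126, 19), (-125, 17), (-123, 19), (-122, 17), (-121, 20), (-119, 20), (-117, 19), (-117, 20), (-115, 18), (-103, 46), (-102, 46), (-100, 46), (-99, 48), (-97, 47), (-95, 46), (-94, 47), (-92, 49), (-91, 47), (-90, 47), (-89, 46), (-87, 45), (-86, 47), (-84, 46), (-83, 44), (-82, 48), (-79, 47), (-78, 45), (-78, 47), (-75, 48), (-74, 47), (-73, 47), (-71, 46), (-58, 84), (-57, 85), (-56, 84), (-54, 82), (-53, 85), (-52, 19), (-52, 83), (-52, 20), (-51, 81), (-50, 20), (-49, 20), (-49, 81), (-48, 17), (-48, 20), (-47, 81), (-46, 17), (-46, 18), (-45, 20), (-45, 80), (-43, 18), (-43, 79), (-41, 19), (-41, 80), (-41, 80), (-39, 77), (-39, 19), (-38, 75), (-37, 79), (-24, 70), (-23, 71), (-21, 70), (-19, 70), (-19, 70
[... 9390 characters left out ...]
69), (-17, 69), (-15, 69), (-13, 68), (-11, 67), (-9, 66), (-7, 65), (-4, 64), (0, 21), (0, 23), (16, 51), (17, 48), (17, 52), (18, 54), (19, 55), (20, 54), (22, 54), (23, 24), (27, 22), (27, 23), (30, 23), (31, 25), (33, 23), (50, 18), (51, 19), (53, 20), (54, 19), (56, 18), (59, 17)]
scene blank 2761 ((-89.45689392089844, -1.600372314453125), (404.875244140625, 79.83527374267578), 81.15019989013672) [[-160.0, -195.0], [-81.0, -208.0], [-19.0, 192.0], [-98.0, 205.0]]
tab 115 [-53.42563791 227.91852462 105.25110727] [-62.10195887 221.61468606  95.06842272] [-41.63118529 233.69646115 109.16909509]
housing 855 [[-68.82009091 197.6524878   74.37403413]
 [-33.88685857 278.49754244  82.38837308]]
```

The gap between the bars is only about 11 mm, too narrow for the fingers. The open fingers, though, seem to splay out past the gripper's body. I'll bring the gripper above the jig, turned with the closing line along jig x, and measure its silhouette.

Call:
drive_tool(moves="0.029 -0.033 0 -5.25 0;0.029 -0.033 0 -5.25 0;0.029 -0.033 0 -5.25 0;0.029 -0.033 0 -5.25 0;0.029 -0.033 0 -5.25 0;0.029 -0.033 0 -5.25 0;0.029 -0.033 0 -5.25 0;0.029 -0.033 0 -5.25 0")

```text
t: 0.9
eef_pos: [0.4119, 0.3851, 0.3034]
ee_rot: [-1.514, -2.753, 0.001]
ft_force: [1.4, -0.6, 0.4]
width: 0.0855
gripper_force: 0.0
```

Call:
drive_tool(moves="0.029 -0.034 0 -5.25 0;0.029 -0.034 0 -5.25 0;0.029 -0.034 -0.01 -5.25 0;0.029 -0.034 -0.01 -5.25 0;0.029 -0.034 -0.02 -5.25 0;0.029 -0.034 -0.02 -5.25 0;0.029 -0.034 -0.02 -5.25 0;0.029 -0.034 -0.02 -5.25 0")

```text
t: 1.7
eef_pos: [0.6439, 0.1131, 0.2026]
ee_rot: [-2.4, -2.027, 0.001]
ft_force: [0.4, 0.4, 0.8]
width: 0.0857
gripper_force: 0.0
```

Call:
drive_tool(moves="0 0 0 0 0;0 0 0 0 0;0 0 0 0 0")

```text
t: 2.0
eef_pos: [0.6429, 0.1154, 0.204]
ee_rot: [-2.395, -2.033, 0.0]
ft_force: [0.8, 0.5, 0.2]
width: 0.0851
gripper_force: 0.0
```

Run:
```python
from h import *
s=env.sense();Rt=cv2.Rodrigues(s["ee_rot"])[0];print(s["t"],s["eef_pos"],Rt.round(3).tolist(),s["joints"].round(2),tojig(s["eef_pos"]))
for n in("scene","wrist"):
    c=cap(n);np.savez(f"pics/{n}1.npz",**c);cv2.imwrite(f"pics/{n}1.png",c["image"])
    T=(cloud(c)-s["eef_pos"])@Rt*1000
    k=(abs(T[...,0])<60)&(abs(T[...,1])<75)&(T[...,2]<85)&(T[...,2]>-60)&(c["z_map"]>0)
    q=T[k]
    for z0 in range(-30,85,5):
        w=q[abs(q[:,2]-z0)<2.5]
        if len(w)>3: print(n,z0,len(w),"y",w[:,1].min().round(),w[:,1].max().round(),"inner",w[w[:,1]>0][:,1].min().round() if (w[:,1]>0).any() else None,w[w[:,1]<0][:,1].max().round() if (w[:,1]<0).any() else None,"x",w[:,0].min().round(),w[:,0].max().round())
```

```text
2.0 [0.64285638 0.11538249 0.20402197] [[0.163, 0.987, -0.0], [0.987, -0.163, 0.0], [0.0, -0.0, -1.0]] [0.14 0.3  1.75 0.   1.09 0.3 ] [-0.10659567 -0.00344069  0.20402197]
scene -30 209 y -70.0 71.0 inner 1.0 -0.0 x -20.0 12.0
scene -25 152 y -71.0 72.0 inner 0.0 -2.0 x -20.0 11.0
scene -20 154 y -70.0 72.0 inner 14.0 -0.0 x -20.0 13.0
scene -15 157 y -71.0 72.0 inner 1.0 -2.0 x -17.0 11.0
scene -10 179 y -72.0 73.0 inner 0.0 -2.0 x -18.0 13.0
scene -5 181 y -71.0 74.0 inner 2.0 -1.0 x -18.0 13.0
scene 0 139 y -73.0 74.0 inner 1.0 -5.0 x -17.0 12.0
scene 5 211 y -73.0 75.0 inner 36.0 -39.0 x -14.0 12.0
scene 10 107 y -69.0 75.0 inner 37.0 -40.0 x -14.0 12.0
scene 15 36 y -70.0 70.0 inner 44.0 -43.0 x -14.0 -6.0
scene 20 44 y -49.0 59.0 inner 43.0 -41.0 x -12.0 9.0
scene 25 54 y -49.0 57.0 inner 44.0 -42.0 x -11.0 9.0
scene 30 56 y -55.0 57.0 inner 43.0 -42.0 x -12.0 10.0
scene 35 60 y -47.0 57.0 inner 43.0 -42.0 x -12.0 11.0
scene 40 60 y -55.0 57.0 inner 42.0 -42.0 x -11.0 10.0
scene 45 64 y -48.0 57.0 inner 44.0 -42.0 x -11.0 12.0
scene 50 48 y -50.0 56.0 inner 42.0 -42.0 x -11.0 
[... 351 characters left out ...]
 74.0 inner 4.0 -3.0 x -13.0 17.0
wrist 5 5602 y -75.0 75.0 inner 37.0 -37.0 x -14.0 14.0
wrist 10 2099 y -75.0 75.0 inner 38.0 -38.0 x -13.0 14.0
wrist 15 742 y -71.0 70.0 inner 43.0 -42.0 x 5.0 14.0
wrist 20 843 y -55.0 54.0 inner 42.0 -42.0 x -3.0 12.0
wrist 25 845 y -56.0 56.0 inner 42.0 -42.0 x -10.0 11.0
wrist 30 899 y -57.0 56.0 inner 42.0 -42.0 x -12.0 11.0
wrist 35 767 y -57.0 57.0 inner 42.0 -42.0 x -13.0 11.0
wrist 40 717 y -56.0 57.0 inner 42.0 -42.0 x -12.0 11.0
wrist 45 623 y -56.0 56.0 inner 42.0 -42.0 x -12.0 11.0
wrist 50 562 y -55.0 56.0 inner 42.0 -42.0 x -12.0 11.0
wrist 55 312 y -49.0 50.0 inner 42.0 -42.0 x -12.0 11.0
wrist 60 11 y -43.0 43.0 inner 43.0 -43.0 x -7.0 5.0
```

View pics/scene1.png

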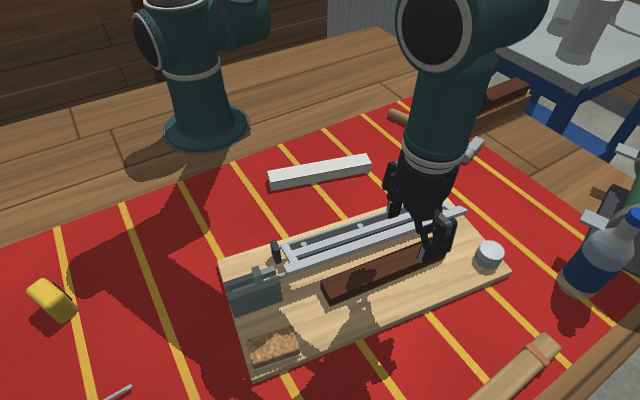

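The fingers are vertical from 17 to 60 mm, with wider knuckles above, so an upright tool can't reach under the bar. The interface says an out-of-reach pose is approached as far as the arm can. I'll check in free air whether going past the inner reach limit leans the tool, with the fingers pointing towards the base, and whether the lean persists.

Call:
drive_tool(moves="-0.02 0 0.03 0 0.5;-0.045 -0.008 0.02 0 1;-0.045 -0.008 0 0 1;-0.045 -0.008 0 0 1;-0.045 -0.008 0 0 1;-0.04 -0.008 0 0 1;-0.03 -0.005 0 0 1;0 0 0 0 1")

```text
t: 2.9
eef_pos: [0.3694, 0.0701, 0.2538]
ee_rot: [-2.394, -2.035, -0.0]
ft_force: [1.4, -0.1, 0.6]
width: 0.0001
gripper_force: 0.0
```

Call:
drive_tool(moves="-0.02 -0.004 0 0 1;-0.02 -0.004 0 0 1;-0.02 -0.004 0 0 1;0 0 0 0 1")

```text
t: 3.3
eef_pos: [0.3122, 0.0581, 0.2543]
ee_rot: [2.394, 2.033, 0.002]
ft_force: [-0.1, 0.3, 1.3]
width: -0.0001
gripper_force: 0.0
```

```bash
cat > st.py <<'E'
from h import *
s=env.sense();Rt=cv2.Rodrigues(s["ee_rot"])[0]
print("t",s["t"],"pos",s["eef_pos"].round(4),"j",s["joints"].round(3),"F",s["ft_force"].round(1))
f=Rt[:,2];print("z",f.round(3),"y",Rt[:,1].round(3),"jig tcp",(tojig(s["eef_pos"])*1000).round(1),"tip",(tojig(s["eef_pos"]+.073*f)*1000).round(1),"lean",np.degrees(np.arccos(-f[2])).round(1))
E
python3 st.py
```

```text
t 3.3 pos [0.3122 0.0581 0.2543] j [ 0.106 -0.442  2.343  0.     1.238  0.268] F [-0.1  0.3  1.3]
z [ 0.002  0.    -1.   ] y [ 0.987 -0.162  0.002] jig tcp [211.  105.1 254.3] tip [210.9 105.  181.3] lean 0.1
```

Call:
drive_tool(moves="-0.02 -0.003 0 0 1;-0.02 -0.003 0 0 1;-0.02 -0.003 0 0 1;-0.02 -0.003 0 0 1;0 0 0 0 1")

```text
t: 3.8
eef_pos: [0.233, 0.046, 0.2543]
ee_rot: [2.394, 2.032, 0.003]
ft_force: [-0.4, 0.6, 0.1]
width: 0.0001
gripper_force: 0.0
```

```bash
python3 st.py
```

```text
t 3.8 pos [0.233  0.046  0.2543] j [ 0.09  -0.667  2.457  0.     1.349  0.253] F [-0.4  0.6  0.1]
z [ 0.002  0.    -1.   ] y [ 0.987 -0.162  0.002] jig tcp [287.3 129.5 254.3] tip [287.1 129.4 181.3] lean 0.1
```

Call:
drive_tool(moves="0 0 0.02 0 1;0 0 0.02 0 1;0 0 0.02 0 1;0 0 0.02 0 1;0 0 0.02 0 1;0 0 0 0 1")

```text
t: 4.4
eef_pos: [0.2358, 0.0462, 0.3575]
ee_rot: [2.392, 2.03, 0.009]
ft_force: [0.1, -0.6, -0.2]
width: -0.0002
gripper_force: 0.0
```

```bash
python3 st.py
```

```text
t 4.4 pos [0.2358 0.0462 0.3575] j [ 0.09  -0.698  2.287  0.     1.546  0.253] F [ 0.1 -0.6 -0.2]
z [ 0.007  0.001 -1.   ] y [ 0.987 -0.163  0.007] jig tcp [284.5 128.8 357.5] tip [284.  128.7 284.5] lean 0.4
```

Call:
drive_tool(moves="0 0 -0.05 0 1;0 0 -0.05 0 1;0 0 -0.05 0 1;0 0 -0.03 0 1;0 0 -0.02 0 1;0 0 -0.02 0 1;0 0 -0.02 0 1;0 0 0 0 1")

```text
t: 5.2
eef_pos: [0.2567, 0.0506, 0.1271]
ee_rot: [-2.386, -2.024, 0.034]
ft_force: [0.6, 0.2, -0.0]
width: -0.0001
gripper_force: 0.0
```

```bash
python3 st.py
```

```text
t 5.2 pos [0.2567 0.0506 0.1271] j [ 1.010e-01 -3.980e-01  2.571e+00 -2.000e-03  9.940e-01  2.660e-01] F [ 0.6  0.2 -0. ]
z [-0.025 -0.004 -1.   ] y [ 0.986 -0.163 -0.024] jig tcp [264.6 121.3 127.1] tip [266.4 121.9  54.1] lean 1.5
```

The j3 limit has been reached and the tool leans 1.5° the right way. I'll check whether more inward commands add to the lean.

Call:
drive_tool(moves="-0.05 -0.008 0 0 1;-0.05 -0.008 0 0 1;0 0 0 0 1")

```text
t: 5.5
eef_pos: [0.2163, 0.0469, 0.1722]
ee_rot: [-2.37, -2.011, 0.09]
ft_force: [0.8, 0.5, -0.5]
width: 0.0003
gripper_force: 0.0
```

```bash
python3 st.py
```

```text
t 5.5 pos [0.2163 0.0469 0.1722] j [ 0.109 -0.57   2.569 -0.007  1.209  0.275] F [ 0.8  0.5 -0.5]
z [-0.065 -0.014 -0.998] y [ 0.985 -0.163 -0.062] jig tcp [303.9 131.2 172.2] tip [308.4 133.   99.4] lean 3.8
```

Call:
drive_tool(moves="-0.03 -0.005 -0.04 0 1;-0.03 -0.005 -0.04 0 1;-0.03 -0.005 -0.04 0 1;-0.03 -0.005 -0.04 0 1;0 0 0 0 1")

```text
t: 6.0
eef_pos: [0.2326, 0.0591, 0.0778]
ee_rot: [-2.319, -1.968, 0.259]
ft_force: [-1.3, 0.4, -0.7]
width: -0.0001
gripper_force: 0.0
```

```bash
python3 st.py
```

```text
t 6.0 pos [0.2326 0.0591 0.0778] j [ 0.158 -0.205  2.571 -0.014  0.967  0.33 ] F [-1.3  0.4 -0.7]
z [-0.186 -0.041 -0.982] y [ 0.97  -0.166 -0.177] jig tcp [289.7 116.7  77.8] tip [302.7 121.8   6.2] lean 11.0
```

The lean is now 11° and growing. I'll go up to see if it persists, then repeat the press.

Call:
drive_tool(moves="0 0 0.05 0 1;0 0 0.05 0 1;0 0 0.05 0 1;0 0 0 0 1")

```text
t: 6.4
eef_pos: [0.2379, 0.0597, 0.2381]
ee_rot: [-2.331, -1.977, 0.228]
ft_force: [1.4, 0.2, 0.4]
width: 0.0001
gripper_force: 0.0
```

```bash
python3 st.py
```

```text
t 6.4 pos [0.2379 0.0597 0.2381] j [ 0.157 -0.492  2.41  -0.012  1.391  0.324] F [1.4 0.2 0.4]
z [-0.163 -0.038 -0.986] y [ 0.974 -0.166 -0.154] jig tcp [284.6 115.2 238.1] tip [295.9 119.8 166.1] lean 9.6
```

Call:
drive_tool(moves="0 0 -0.05 0 1;-0.02 -0.004 -0.03 0 1;-0.04 -0.008 -0.02 0 1;-0.04 -0.008 -0.02 0 1;-0.04 -0.008 -0.02 0 1;-0.04 -0.008 -0.02 0 1;0 0 0 0 1")

```text
t: 7.1
eef_pos: [0.1789, 0.0588, 0.1461]
ee_rot: [-2.282, -1.938, 0.377]
ft_force: [-0.1, 0.7, -0.5]
width: 0.0005
gripper_force: 0.0
```

```bash
python3 st.py
```

```text
t 7.1 pos [0.1789 0.0588 0.1461] j [ 0.202 -0.429  2.57  -0.012  1.28   0.369] F [-0.1  0.7 -0.5]
z [-0.268 -0.066 -0.961] y [ 0.952 -0.17  -0.253] jig tcp [342.7 125.4 146.1] tip [361.2 133.2  76. ] lean 16.0
```

The lean persists, so I can set it this way. It should lie in the tool's thin direction (tool x), though, with both fingers side by side along the rail. The outer reach limit, high up, can undo this lean and then build the right one. I'll go up and out.

Call:
drive_tool(moves="0.02 0.005 0.045 0 0.6;0.03 0.005 0.04 0 0.6;0.03 0.005 0.04 0 0.6;0.03 0.005 0.04 0 0.6;0.03 0.005 0.04 0 0.6;0.03 0.005 0.04 0 0.6;0.03 0.005 0.04 0 0.6;0.03 0.005 0.04 0 0.6")

```text
t: 7.9
eef_pos: [0.4095, 0.0987, 0.4711]
ee_rot: [-2.283, -1.938, 0.376]
ft_force: [0.6, 0.5, -0.3]
width: 0.0342
gripper_force: 0.0
```

Call:
drive_tool(moves="0.03 0.005 0.04 0 0.6;0.03 0.005 0.04 0 0.6;0.03 0.005 0.04 0 0.6;0.03 0.005 0.04 0 0.6;0.03 0.005 0.04 0 0.6;0.03 0.005 0.04 0 0.6;0.03 0.005 0.04 0 0.6;0.03 0.005 0.04 0 0.6")

```text
t: 8.7
eef_pos: [0.63, 0.1351, 0.7662]
ee_rot: [-2.286, -1.941, 0.369]
ft_force: [1.5, 0.1, 0.7]
width: 0.0342
gripper_force: 0.0
```

```bash
python3 st.py
```

```text
t 8.7 pos [0.63   0.1351 0.7662] j [ 0.18   0.549  0.369 -0.029  2.495  0.322] F [1.5 0.1 0.7]
z [-0.261 -0.065 -0.963] y [ 0.954 -0.17  -0.247] jig tcp [-90.8 -20.9 766.2] tip [-72.8 -13.2 695.9] lean 15.6
```

Call:
drive_tool(moves="0.03 0.005 0.04 0 0.6;0.03 0.005 0.04 0 0.6;0.03 0.005 0.04 0 0.6;0.03 0.005 0.04 0 0.6;0 0 0 0 0.6")

```text
t: 9.2
eef_pos: [0.5685, 0.1184, 0.8169]
ee_rot: [-2.241, -1.898, 0.464]
ft_force: [0.0, 0.3, 0.1]
width: 0.0344
gripper_force: 0.0
```

```bash
python3 st.py
```

```text
t 9.2 pos [0.5685 0.1184 0.8169] j [ 0.169  0.523  0.311 -0.03   2.663  0.31 ] F [0.  0.3 0.1]
z [-0.341 -0.072 -0.937] y [ 0.929 -0.177 -0.324] jig tcp [-32.6   5.3 816.9] tip [ -8.9  14.4 748.5] lean 20.4
```

Here the lean grew to 20°, still in tool y. I'll undo it by pushing out horizontally at the outer reach.

Call:
drive_tool(moves="0.03 0.005 -0.04 0 0.6;0.03 0.005 -0.04 0 0.6;0.04 0.008 -0.03 0 0.6;0.04 0.008 -0.03 0 0.6;0.045 0.01 -0.015 0 0.6;0.045 0.01 -0.015 0 0.6;0.045 0.01 -0.015 0 0.6;0.045 0.01 0 0 0.6")

```text
t: 10.0
eef_pos: [0.7982, 0.1658, 0.5629]
ee_rot: [-2.267, -1.921, 0.399]
ft_force: [0.0, -0.2, -0.2]
width: 0.0342
gripper_force: 0.0
```

Call:
drive_tool(moves="0.045 0.01 0 0 0.6;0.045 0.01 0 0 0.6;0.045 0.01 0 0 0.6;0.045 0.01 0 0 0.6;0 0 0 0 0.6")

```text
t: 10.5
eef_pos: [0.8567, 0.1804, 0.4944]
ee_rot: [-2.309, -1.957, 0.287]
ft_force: [0.5, 0.1, -0.4]
width: 0.0342
gripper_force: 0.0
```

```bash
python3 st.py
```

```text
t 10.5 pos [0.8567 0.1804 0.4944] j [ 0.181  0.902  0.316 -0.007  2.138  0.343] F [ 0.5  0.1 -0.4]
z [-0.208 -0.044 -0.977] y [ 0.966 -0.168 -0.198] jig tcp [-307.5 -101.3  494.4] tip [-293.   -95.7  423.1] lean 12.3
```

Call:
drive_tool(moves="0.04 0.008 0.025 0 0.6;0.04 0.008 0.025 0 0.6;0.04 0.008 0.025 0 0.6;0.04 0.008 0.025 0 0.6;0.04 0.008 0.025 0 0.6;0.04 0.008 0.025 0 0.6;0.04 0.008 0.025 0 0.6;0 0 0 0 0.6")

```text
t: 11.3
eef_pos: [0.8891, 0.1844, 0.5343]
ee_rot: [2.396, 2.03, 0.001]
ft_force: [-0.4, -1.1, -0.6]
width: 0.0339
gripper_force: 0.0
```

```bash
python3 st.py
```

```text
t 11.3 pos [0.8891 0.1844 0.5343] j [ 1.770e-01  8.550e-01  3.110e-01 -1.000e-03  1.974e+00  3.420e-01] F [-0.4 -1.1 -0.6]
z [ 0.001 -0.001 -1.   ] y [ 0.986 -0.164  0.002] jig tcp [-338.9 -110.3  534.3] tip [-339.1 -110.3  461.3] lean 0.1
```

It's upright again. Now I'll turn the gripper so its thin direction is radial, then lean it outward.

Call:
drive_tool(moves="0 0 0 -8.5 0.6;0 0 0 -8.5 0.6;0 0 0 -8.5 0.6;0 0 0 -8.5 0.6;0 0 0 -8.5 0.6;0 0 0 -8.5 0.6;0 0 0 -8.5 0.6;0 0 0 -8.5 0.6")

```text
t: 12.1
eef_pos: [0.8892, 0.1845, 0.5322]
ee_rot: [-3.123, -0.334, 0.004]
ft_force: [-0.1, 0.2, 0.3]
width: 0.034
gripper_force: 0.0
```

Call:
drive_tool(moves="0.04 0.008 0.02 -1 0.6;0.04 0.008 0.02 0 0.6;0.04 0.008 0.02 0 0.6;0.04 0.008 0.02 0 0.6;0.04 0.008 0.02 0 0.6;0.04 0.008 0.02 0 0.6;0.04 0.008 0.02 0 0.6;0.04 0.008 0.02 0 0.6")

```text
t: 12.9
eef_pos: [0.9552, 0.1962, 0.54]
ee_rot: [-3.077, -0.314, -0.375]
ft_force: [-0.1, -0.6, 0.3]
width: 0.0339
gripper_force: 0.0
```

```bash
python3 st.py
```

```text
t 12.9 pos [0.9552 0.1962 0.54  ] j [0.175 0.857 0.312 0.008 1.73  1.545] F [-0.1 -0.6  0.3]
z [ 0.235  0.05  -0.971] y [ 0.202 -0.979 -0.001] jig tcp [-402.3 -132.3  540. ] tip [-418.7 -138.6  469.2] lean 13.9
```

Call:
drive_tool(moves="0.04 0.008 0.025 0 0.6;0.04 0.008 0.025 0 0.6;0.04 0.008 0.025 0 0.6;0.04 0.008 0.025 0 0.6;0.04 0.008 0.025 0 0.6;0.04 0.008 0.025 0 0.6;0.04 0.008 0.025 0 0.6;0.04 0.008 0.025 0 0.6")

```text
t: 13.7
eef_pos: [1.0152, 0.2071, 0.5781]
ee_rot: [-2.975, -0.303, -0.774]
ft_force: [-0.3, -0.2, -0.4]
width: 0.034
gripper_force: 0.0
```

```bash
python3 st.py
```

```text
t 13.7 pos [1.0152 0.2071 0.5781] j [0.173 0.845 0.312 0.016 1.476 1.543] F [-0.3 -0.2 -0.4]
z [ 0.477  0.099 -0.873] y [ 0.202 -0.979 -0.001] jig tcp [-459.9 -152.6  578.1] tip [-493.2 -165.2  514.4] lean 29.2
```

Call:
drive_tool(moves="0.04 0.008 0.025 0 0.6;0.04 0.008 0.025 0 0.6;-0.04 -0.008 0 0 0.6;-0.04 -0.008 0 0 0.6;-0.04 -0.008 0 8 0.6;-0.04 -0.008 0 8 0.6;-0.04 -0.008 0 8 0.6;-0.04 -0.008 0 8 0.6")

```text
t: 14.5
eef_pos: [0.7988, 0.1637, 0.5888]
ee_rot: [-2.619, -1.057, -0.776]
ft_force: [0.7, 0.5, -0.7]
width: 0.0341
gripper_force: 0.0
```

Call:
drive_tool(moves="-0.04 -0.008 -0.02 8 0.6;0 0 -0.02 8 0.6;0 0 -0.02 8 0.6;0 0 -0.02 8 0.6;0 0 0 8 0.6;0 0 0 8 0.6;0 0 0 8 0.6;0 0 0 8 0.6")

```text
t: 15.3
eef_pos: [0.7613, 0.1555, 0.5079]
ee_rot: [-1.554, -2.135, -0.458]
ft_force: [0.4, -0.1, 0.6]
width: 0.034
gripper_force: 0.0
```

Call:
drive_tool(moves="0 0 0 8 0.6;0 0 0 8 0.6;0 0 0 8 0.6;0 0 0 8 0.6;0 0 0 8 0.6;0 0 0 8 0.6;0 0 0 8 0.6;0 0 0 7 0.6")

```text
t: 16.1
eef_pos: [0.7616, 0.1562, 0.5071]
ee_rot: [-0.203, -2.562, -0.059]
ft_force: [0.9, -0.6, -1.1]
width: 0.0342
gripper_force: 0.0
```

```bash
python3 st.py
```

```text
t 16.1 pos [0.7616 0.1562 0.5071] j [ 0.118  0.799  0.539  0.208  2.348 -1.189] F [ 0.9 -0.6 -1.1]
z [-0.535  0.085 -0.84 ] y [ 0.158  0.987 -0.001] jig tcp [-217.4  -62.4  507.1] tip [-177.9  -62.4  445.8] lean 32.8
```

The tool now leans 32.8° exactly along jig +x, with the fingers side by side along the rail. Next I need the blank's extent in y.

Run:
```python
from h import *
for n in("top","scene"):
    c=dict(np.load(f"pics/{n}0.npz"));J=tojig(cloud(c))*1000
    k=(abs(J[...,2]-46)<5)&(J[...,0]<-75)&(J[...,0]>-104)&(abs(J[...,1])<160)
    im=c["image"];k&=(im[...,1]<85)&(im[...,2]<130)
    y=J[k][:,1];x=J[k][:,0];print(n,k.sum(),np.percentile(y,[0.5,2,50,98,99.5]))
    k=(J[...,2]>25)&(J[...,2]<40)&(abs(J[...,1])<150)&(J[...,0]<-90)&(J[...,0]>-125)
    if k.sum()>20:
        q=J[k];print("face",len(q),np.polyfit(q[:,1],q[:,0],1),q[:,1].min(),q[:,1].max())
```

```text
top 1549 [-111.71103931 -107.76847532    9.40709027  121.36241417  124.8766909 ]
scene 1903 [-111.73995601 -107.31737749   16.53473529  124.38165298  126.82435967]
face 490 [-1.58415768e-02 -1.06275210e+02] -112.48314989449892 127.05016375907793
```

Call:
drive_tool(moves="-0.012 -0.012 -0.04 0 0.6;-0.012 -0.012 -0.04 0 0.6;-0.012 -0.012 -0.04 0 0.6;-0.012 -0.012 -0.04 0 0.6;-0.012 -0.011 -0.04 0 0.6;0 0 -0.045 0 0.6;0 0 -0.045 0 0.6;0 0 -0.045 0 0.6")

```text
t: 16.9
eef_pos: [0.7012, 0.0969, 0.1715]
ee_rot: [-0.21, -2.563, -0.061]
ft_force: [-0.1, -0.1, 0.7]
width: 0.0343
gripper_force: 0.0
```

Call:
drive_tool(moves="0 0 -0.03 0 0.6;0 0 -0.015 0 0.6;0 0 0 0 0.6;0 0 0 0 0.6")

```text
t: 17.3
eef_pos: [0.7017, 0.0971, 0.1293]
ee_rot: [-0.212, -2.562, -0.06]
ft_force: [0.3, 0.4, 0.1]
width: 0.0344
gripper_force: 0.0
```

```bash
python3 st.py
python3 - <<'E'
from h import *
c=cap("scene");cv2.imwrite("pics/scene2.png",cv2.resize(c["image"][130:380,200:560],(800,556)))
s=env.sense();Rt=cv2.Rodrigues(s["ee_rot"])[0]
T=(cloud(c)-s["eef_pos"])@Rt*1000
k=(abs(T[...,0])<14)&(abs(T[...,1])<40)&(T[...,2]<85)&(T[...,2]>30)&(c["image"].max(-1)<70);print(np.percentile(T[k],[2,98],axis=0) if k.sum() else None)
E
```

```text
t 17.3 pos [0.7017 0.0971 0.1293] j [ 0.057  0.754  1.3    0.118  1.648 -1.374] F [0.3 0.4 0.1]
z [-0.534  0.087 -0.841] y [ 0.164  0.987 -0.001] jig tcp [-167.6    5.3  129.3] tip [-128.1    5.1   67.9] lean 32.8
[[  7.22390199 -27.48678681  37.94449013]
 [ 11.31269114  21.958724    68.17447635]]
```

View pics/scene2.png

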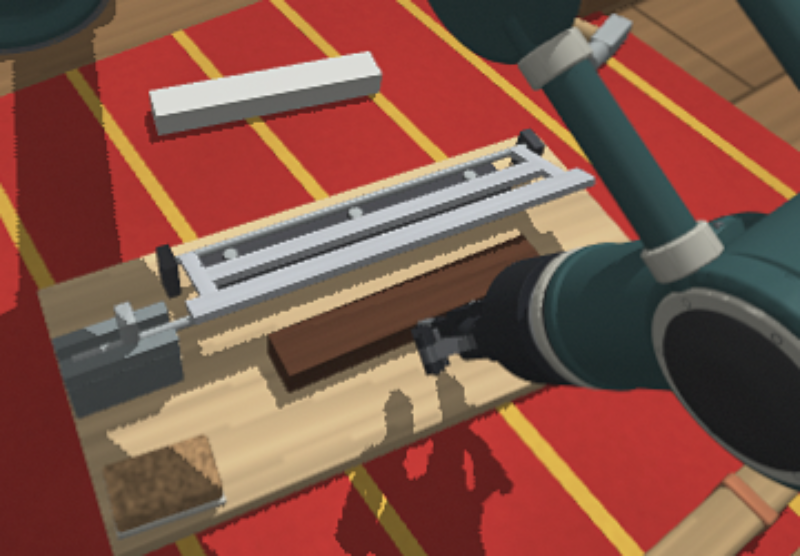

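The leaned tool stands behind the blank, with its fingertips near (440,350), clear of the bar. Next I lower it 39 mm and push.

Call:
drive_tool(moves="0 0 -0.015 0 0.6;0 0 -0.015 0 0.6;0 0 -0.009 0 0.6;0 0 0 0 0.6;-0.0148 0.0024 0 0 0.6;-0.0099 0.0016 0 0 0.6;-0.0099 0.0016 0 0 0.6;0 0 0 0 0.6")

```text
t: 18.15
eef_pos: [0.6649, 0.103, 0.0892]
ee_rot: [-0.212, -2.559, -0.059]
ft_force: [0.1, -0.3, 0.3]
width: 0.0341
gripper_force: 0.0
```

```bash
python3 st.py
```

```text
t 18.15 pos [0.6649 0.103  0.0892] j [ 0.066  0.735  1.416  0.123  1.554 -1.377] F [ 0.1 -0.3  0.3]
z [-0.537  0.087 -0.839] y [ 0.164  0.987 -0.002] jig tcp [-130.3    5.3   89.2] tip [-90.6   5.2  28. ] lean 32.9
```

Call:
drive_tool(moves="-0.0079 0.00125 0 0 0.6;-0.0079 0.00125 0 0 0.6;-0.0079 0.00125 0 0 0.6;-0.0079 0.00125 0 0 0.6;0 0 0 0 0.6")

```text
t: 18.65
eef_pos: [0.6332, 0.1079, 0.089]
ee_rot: [-0.212, -2.558, -0.059]
ft_force: [-0.7, -0.0, 0.7]
width: 0.0339
gripper_force: 0.0
```

```bash
python3 st.py;python3 - <<'E'
from h import *
J={}
for n in("scene","top"):
    c=cap(n);J=tojig(cloud(c))*1000;im=c["image"]
    k=(abs(J[...,2]-46)<4)&(abs(J[...,1])<160)&(J[...,0]<5)&(J[...,0]>-110)&(im[...,1]<85)&(im[...,2]<130)&(im[...,2]>1.15*im[...,0])
    q=J[k]
    for y in range(-120,121,30):
        w=q[abs(q[:,1]-y)<8]
        if len(w)>5: print(n,y,len(w),np.percentile(w[:,0],[1,99]).round(1))
    print(np.percentile(q[:,1],[1,99]))
    k=(J[...,2]>22)&(J[...,2]<42)&(abs(J[...,1])<150)&(J[...,0]<-35)&(J[...,0]>-90)&(im[...,2]>1.15*im[...,0])&(im[...,2]<130)
    q=J[k]
    if len(q)>30: print("face",len(q),[(y,np.median(q[abs(q[:,1]-y)<10][:,0]).round(1)) for y in range(-110,131,20) if (abs(q[:,1]-y)<10).sum()>4])
    cv2.imwrite(f"pics/{n}3.png",c["image"])
E
```

```text
t 18.65 pos [0.6332 0.1079 0.089 ] j [ 0.075  0.685  1.502  0.128  1.517 -1.374] F [-0.7 -0.   0.7]
z [-0.537  0.087 -0.839] y [ 0.164  0.987 -0.002] jig tcp [-98.2   5.4  89. ] tip [-58.5   5.3  27.7] lean 33.0
scene -90 10 [-17.  -13.9]
scene -60 7 [-16.9 -15. ]
scene -30 8 [-40.8 -14.5]
scene 0 54 [-51.8 -14.4]
scene 30 59 [-51.6 -13.9]
scene 60 58 [-51.6 -14.2]
scene 90 59 [-51.4 -14.2]
scene 120 58 [-51.3 -13.3]
[-99.21413145 125.24734895]
face 304 [(10, np.float64(-50.8)), (30, np.float64(-50.7)), (50, np.float64(-50.7)), (70, np.float64(-50.6)), (90, np.float64(-50.3)), (110, np.float64(-50.3)), (130, np.float64(-49.2))]
[-149.66962704 -149.66962704]
```

The blank is now square to the rail, with its back at x ≈ -50.6. I'll push the last 10 mm gently.

Call:
drive_tool(moves="-0.004 0.00065 0 0 0.6;-0.004 0.00065 0 0 0.6;-0.002 0.0003 0 0 0.6;-0.001 0.00015 0 0 0.6;0 0 0 0 0.6")

```text
t: 19.25
eef_pos: [0.6235, 0.1094, 0.0888]
ee_rot: [-0.212, -2.56, -0.06]
ft_force: [0.9, -1.0, 0.0]
width: 0.034
gripper_force: 0.3
```

Call:
drive_tool(moves="-0.001 0.00015 0 0 0.6;-0.001 0.00015 0 0 0.6;0 0 0 0 0.6")

```text
t: 19.55
eef_pos: [0.6219, 0.1098, 0.0889]
ee_rot: [-0.212, -2.561, -0.06]
ft_force: [1.8, -0.6, -0.8]
width: 0.034
gripper_force: 1.1
```

```bash
python3 st.py
```

```text
t 19.55 pos [0.6219 0.1098 0.0889] j [ 0.079  0.666  1.534  0.13   1.502 -1.373] F [ 1.8 -0.6 -0.8]
z [-0.535  0.087 -0.84 ] y [ 0.164  0.986 -0.002] jig tcp [-86.8   5.4  88.9] tip [-47.3   5.2  27.6] lean 32.8
```

Call:
drive_tool(moves="-0.001 0.00015 0 0 0.6;-0.001 0.00015 0 0 0.6;0 0 0 0 0.6")

```text
t: 19.85
eef_pos: [0.6215, 0.1098, 0.0892]
ee_rot: [-0.213, -2.566, -0.06]
ft_force: [6.2, -1.1, -2.4]
width: 0.0339
gripper_force: 3.3
```

Call:
drive_tool(moves="-0.001 0.00015 0 0 0.6;-0.001 0.00015 0 0 0.6;0 0 0 0 0.6")

```text
t: 20.15
eef_pos: [0.6212, 0.1099, 0.0894]
ee_rot: [-0.213, -2.57, -0.06]
ft_force: [10.6, -1.4, -2.8]
width: 0.0341
gripper_force: 5.3
```

```bash
python3 st.py
```

```text
t 20.15 pos [0.6212 0.1099 0.0894] j [ 0.079  0.66   1.541  0.129  1.492 -1.373] F [10.6 -1.4 -2.8]
z [-0.527  0.087 -0.845] y [ 0.164  0.986 -0.001] jig tcp [-86.    5.4  89.4] tip [-47.    5.2  27.7] lean 32.3
```

The blank is flush, with about 10 N of reaction. Now I retreat, raise, shut the fingers and move across to the latch.

Call:
drive_tool(moves="0.005 -0.0008 0 0 0.6;0.02 -0.0032 0 0 0.6;0.032 -0.005 0 0 0.6;0.032 -0.005 0.02 0 0.6;0 0 0.045 0 1;0 0 0.045 0 1;0 0 0 0 1;0 0 0 0 1")

```text
t: 20.95
eef_pos: [0.7071, 0.0964, 0.2009]
ee_rot: [-0.212, -2.563, -0.06]
ft_force: [-1.5, -0.0, -0.3]
width: 0.0001
gripper_force: 0.0
```

```bash
python3 st.py;python3 - <<'E'
from h import *
for n in("scene","top"):
    c=cap(n);J=tojig(cloud(c))*1000;im=c["image"]
    k=(J[...,2]>22)&(J[...,2]<42)&(abs(J[...,1])<150)&(J[...,0]<-25)&(J[...,0]>-90)&(im[...,2]>1.15*im[...,0])&(im[...,2]<130)
    q=J[k]
    if len(q)>30: print("face",len(q),[(y,np.median(q[abs(q[:,1]-y)<10][:,0]).round(1)) for y in range(-110,131,20) if (abs(q[:,1]-y)<10).sum()>4],np.percentile(q[:,1],[1,99]))
    k=(J[...,2]>90)&(abs(J[...,0]+.05e3)<15)&(J[...,1]>205)&(J[...,1]<250)&(J[...,2]<112)
    q=J[k];print("tab",len(q),np.percentile(q,[2,50,98],axis=0).round(1).tolist())
    if n=="top": cv2.imwrite("pics/top4.png",cv2.resize(im[70:225,150:420],(800,459),interpolation=cv2.INTER_CUBIC))
E
```

```text
t 20.95 pos [0.7071 0.0964 0.2009] j [ 0.055  0.703  1.246  0.119  1.752 -1.362] F [-1.5 -0.  -0.3]
z [-0.534  0.087 -0.841] y [ 0.164  0.986 -0.002] jig tcp [-173.     5.2  200.9] tip [-133.5    5.   139.5] lean 32.7
face 678 [(-110, np.float64(-41.0)), (-90, np.float64(-40.8)), (-70, np.float64(-40.5)), (-50, np.float64(-40.6)), (-30, np.float64(-40.4)), (-10, np.float64(-40.5)), (10, np.float64(-40.4)), (30, np.float64(-40.3)), (50, np.float64(-40.0)), (70, np.float64(-40.2)), (90, np.float64(-39.8)), (110, np.float64(-39.8)), (130, np.float64(-39.3))] [-109.6000048   125.51668939]
tab 130 [[-60.9, 222.1, 91.3], [-55.8, 228.1, 106.1], [-42.4, 233.6, 108.8]]Traceback (most recent call last):
  File "<stdin>", line 8, in <module>
    return _quantile_unchecked(
        a, q, axis, out, overwrite_input, method, keepdims, weights)
    return _ureduce(a,
                    func=_quantile_ureduce_func,
    ...<5 lines>...
                    overwrite_input=overwrite_input,
                    method=method)
    r = func(a, **kwargs)
    result = _quantile(arr,
                       quantiles=q,
    ...<2 lines>...
                       out=out,
                       weights=wgt)
    slices_having_nans = np.isnan(arr[-1, ...])
                                  ~~~^^^^^^^^^
IndexError: index -1 is out of bounds for axis 0 with size 0
```

The blank's back face lies at x ≈ -40. There's a small slope in the fit, so I'll check whether it comes from my jig yaw estimate by comparing it with the frame bar and the rail.

Run:
```python
from h import *
c=cap("scene");J=tojig(cloud(c))*1000;im=c["image"]
z=J[...,2]
def fit(name,k):
    q=J[k];p=np.polyfit(q[:,1],q[:,0],1)
    for _ in range(3):
        r=q[:,0]-np.polyval(p,q[:,1]);q=q[abs(r)<2.5*r.std()];p=np.polyfit(q[:,1],q[:,0],1)
    print(name,len(q),p)
Y=J[...,1];X=J[...,0]
fit("blank back",(z>22)&(z<42)&(Y>-105)&(Y<120)&(X<-30)&(X>-60)&(im[...,2]<130))
fit("bar top centroid",(z>70)&(z<90)&(abs(Y)<150)&(X<-30)&(X>-66))
fit("midbar",(z>60)&(z<74)&(abs(Y)<140)&(X<0)&(X>-28))
fit("hingerod",(z>47)&(z<58)&(abs(Y)<150)&(X<28)&(X>10))
c=dict(np.load("pics/scene0.npz"));J=tojig(cloud(c))*1000;z=J[...,2];Y=J[...,1];X=J[...,0]
fit("rail face0",(z>21)&(z<42)&(abs(Y)<145)&(X>-6)&(X<8))
```

```text
blank back 607 [ 4.13243347e-03 -4.03453819e+01]
bar top centroid 1666 [-2.27150208e-03 -5.12581360e+01]
midbar 1318 [ 3.96578229e-03 -1.84990074e+01]
hingerod 596 [3.77727145e-03 1.78293311e+01]
rail face0 150 [ 0.00320571 -0.36514611]
```

The blank, rail and hinge all have the same slope of about 0.004, so the blank is flush. On to the latch.

Call:
drive_tool(moves="-0.0075 -0.0465 0 0 1;-0.0075 -0.0465 0 0 1;-0.0075 -0.0465 0 0 1;-0.0075 -0.0465 0 0 1;-0.0425 0.0068 0 0 1;-0.0425 0.0068 0 0 1;0 0 -0.02 0 1;0 0 0 0 1")

```text
t: 21.9
eef_pos: [0.5877, -0.0757, 0.175]
ee_rot: [-0.212, -2.552, -0.061]
ft_force: [0.1, 0.3, 0.3]
width: -0.0001
gripper_force: 0.0
```

```bash
python3 st.py;python3 - <<'E'
from h import *
c=cap("scene");cv2.imwrite("pics/scene5.png",cv2.resize(c["image"][180:340,190:390],(750,600),interpolation=cv2.INTER_CUBIC))
E
```

```text
t 21.9 pos [ 0.5877 -0.0757  0.175 ] j [-0.168  0.526  1.58  -0.004  1.618 -1.573] F [0.1 0.3 0.3]
z [-0.543  0.089 -0.835] y [ 0.164  0.986 -0.002] jig tcp [-82.2 193.9 175. ] tip [-42.  193.7 114. ] lean 33.4
```

View pics/scene5.png

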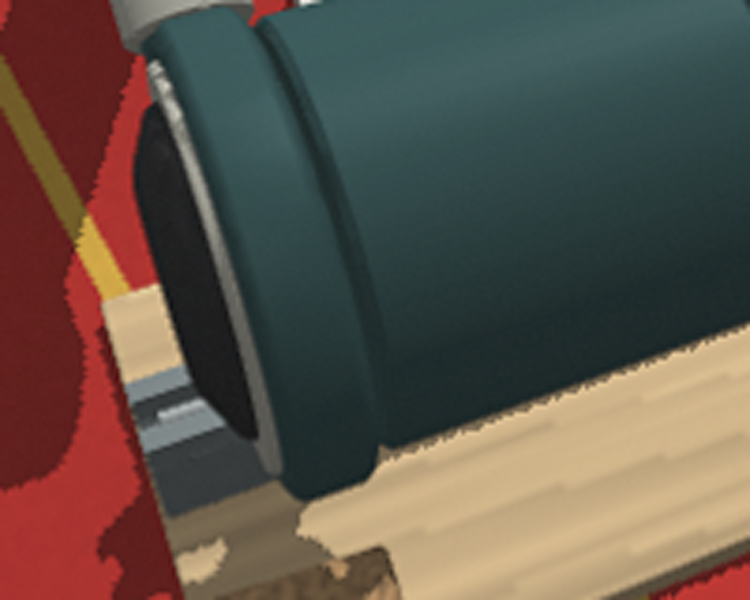

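The arm hides the latch from this camera, so I'll use the coordinates and the force reading. I lower to z ≈ 91, then slide along +y.

Call:
drive_tool(moves="0.004 -0.0006 -0.012 0 1;0 0 -0.011 0 1;0 0 0 0 1;0 0 0 0 1")

```text
t: 22.35
eef_pos: [0.5959, -0.0766, 0.1552]
ee_rot: [-0.212, -2.559, -0.06]
ft_force: [0.6, 0.8, 0.8]
width: -0.0004
gripper_force: 0.0
```

```bash
python3 st.py
python3 - <<'E'
from h import *
c=cap("top");cv2.imwrite("pics/top6.png",cv2.resize(c["image"][90:210,280:440],(800,600),interpolation=cv2.INTER_CUBIC))
E
```

```text
t 22.35 pos [ 0.5959 -0.0766  0.1552] j [-0.168  0.556  1.573 -0.004  1.588 -1.572] F [0.6 0.8 0.8]
z [-0.537  0.087 -0.839] y [ 0.164  0.986 -0.002] jig tcp [-90.4 193.5 155.2] tip [-50.7 193.4  93.9] lean 32.9
```

View pics/top6.png

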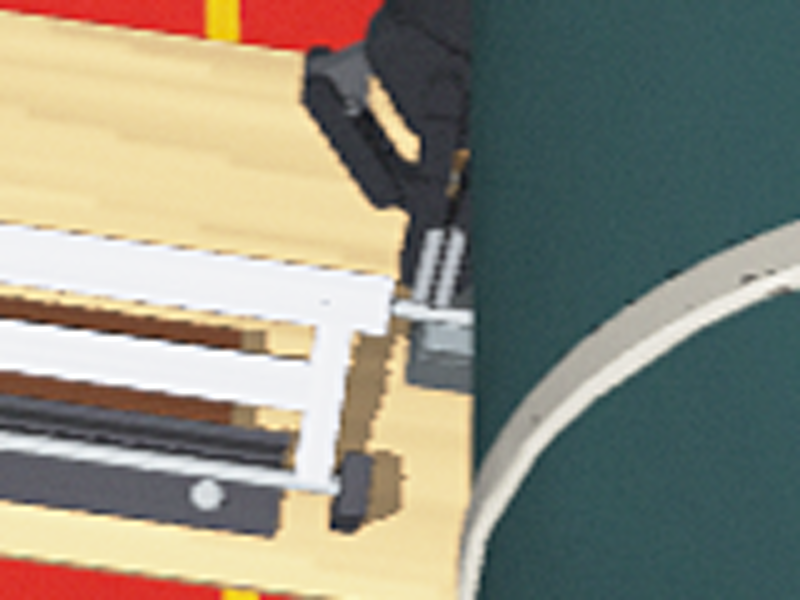

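The shut fingertips are at about (440,260), just on the frame side of the latch tab. Now I slide along +y.

Call:
drive_tool(moves="-0.002 0.0003 -0.0035 0 1;-0.0009 -0.0059 0 0 1;-0.0009 -0.0059 0 0 1;-0.0009 -0.0059 0 0 1;0 0 0 0 1")

```text
t: 22.9
eef_pos: [0.5909, -0.0949, 0.1526]
ee_rot: [-0.213, -2.561, -0.06]
ft_force: [-0.4, -0.4, 0.1]
width: 0.0003
gripper_force: 0.0
```

Call:
drive_tool(moves="-0.0008 -0.005 0 0 1;-0.0008 -0.005 0 0 1;-0.0008 -0.005 0 0 1;0 0 0 0 1")

```text
t: 23.3
eef_pos: [0.5884, -0.1102, 0.1525]
ee_rot: [-0.213, -2.56, -0.059]
ft_force: [-0.2, -0.2, -0.5]
width: 0.0
gripper_force: 0.0
```

```bash
cat > fr.py <<'E'
from h import *
for n in("top","scene"):
    c=cap(n);J=tojig(cloud(c))*1000
    k=(abs(J[...,1])<120)&(J[...,0]<-38)&(J[...,0]>-75)&(J[...,2]>50)&(J[...,2]<100);q=J[k]
    if len(q)>50:print(n,"bar",len(q),"x",np.percentile(q[:,0],[2,98]).round(1),"z",np.percentile(q[:,2],[2,50,98]).round(1))
    k=(J[...,2]>90)&(abs(J[...,0]+50)<15)&(J[...,1]>215)&(J[...,1]<270)&(J[...,2]<112);q=J[k]
    if len(q)>20:print("tab",np.percentile(q,[2,50,98],axis=0).round(1).tolist())
E
python3 st.py; python3 fr.py
```

```text
t 23.3 pos [ 0.5884 -0.1102  0.1525] j [-0.214  0.554  1.58  -0.029  1.58  -1.61 ] F [-0.2 -0.2 -0.5]
z [-0.535  0.087 -0.84 ] y [ 0.165  0.986 -0.003] jig tcp [-88.3 227.9 152.5] tip [-48.7 227.8  91.2] lean 32.9
top bar 1381 x [-64.4 -41.9] z [51.7 54.9 57.7]
tab [[-58.5, 216.0, 94.7], [-47.5, 240.8, 106.5], [-40.4, 252.3, 111.8]]
scene bar 685 x [-66.3 -43.5] z [50.8 54.5 56.6]
```

The frame has snapped down: its bar top is at z ≈ 54.5, level on the blank. I'll back off and check.

Call:
drive_tool(moves="0.0016 0.01 0 0 1;0 0 0.03 0 1;0 0 0.045 0 1;0.04 -0.006 0.02 0 1;0.04 -0.006 0.02 0 1;0.03 0.03 0.02 0 1;0.03 0.03 0.02 0 1;0 0 0 0 1")

```text
t: 24.2
eef_pos: [0.7335, -0.046, 0.31]
ee_rot: [-0.206, -2.567, -0.061]
ft_force: [0.2, 0.0, 0.3]
width: -0.0
gripper_force: 0.0
```

```bash
python3 st.py; python3 fr.py
python3 - <<'E'
from h import *
c=cap("scene");J=tojig(cloud(c))*1000;im=c["image"];X,Y,z=J[...,0],J[...,1],J[...,2]
q=J[(z>22)&(z<42)&(Y>-118)&(Y<130)&(X<-30)&(X>-60)&(im[...,2]<130)];print(len(q),np.polyfit(q[:,1],q[:,0],1),np.percentile(q[:,1],[1,99]))
c=cap("top");cv2.imwrite("pics/top7.png",c["image"])
E
```

```text
t 24.2 pos [ 0.7335 -0.046   0.31  ] j [-0.107  0.689  1.066  0.031  1.953 -1.515] F [0.2 0.  0.3]
z [-0.53   0.086 -0.843] y [0.159 0.987 0.001] jig tcp [-221.5  141.7  310. ] tip [-182.3  141.6  248.4] lean 32.5
top bar 1374 x [-64.5 -41.9] z [51.3 54.8 57.6]
scene bar 117 x [-51.4 -42.7] z [53.1 54.6 56.3]
tab [[-61.2, 242.0, 91.0], [-56.0, 248.0, 106.3], [-42.3, 253.7, 108.3]]
1 [ -0.12527709 -15.75130878] [125.73175672 125.73175672]<stdin>:3: RankWarning: Polyfit may be poorly conditioned
```

View pics/top7.png

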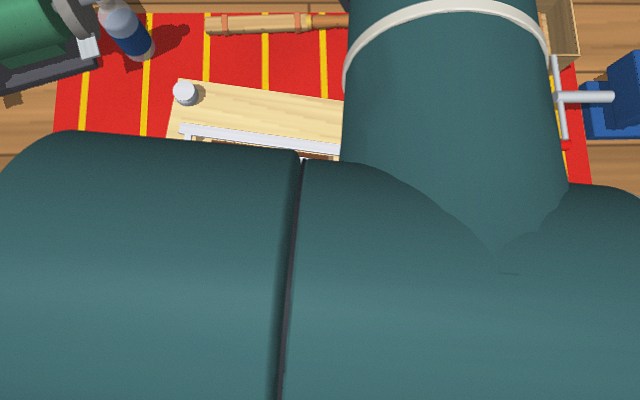

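The arm blocks this view, though the latch has travelled 20 mm and the frame is level. I'll move aside for one last check.

Call:
drive_tool(moves="0 0.04 0.03 0 1;0 0.045 0.02 0 1;0 0.045 0.02 0 1;0 0.045 0.02 0 1;-0.02 0.045 0 0 1;-0.02 0.045 0 0 1;-0.02 0.045 0 0 1;-0.02 0.045 0 0 1")

```text
t: 25.2
eef_pos: [0.6487, 0.304, 0.3965]
ee_rot: [-0.215, -2.558, -0.059]
ft_force: [1.0, -0.8, -0.8]
width: -0.0001
gripper_force: 0.0
```

```bash
python3 - <<'E'
from h import *
c=cap("scene");J=tojig(cloud(c))*1000;im=c["image"];X,Y,z=J[...,0],J[...,1],J[...,2]
q=J[(z>22)&(z<42)&(Y>-118)&(Y<130)&(X<-30)&(X>-60)&(im[...,2]<130)];print(len(q),np.polyfit(q[:,1],q[:,0],1),np.percentile(q[:,1],[1,99]))
cv2.imwrite("pics/scene8.png",c["image"])
E
python3 st.py
```

```text
1 [ -0.12946153 -16.33768824] [126.19724396 126.19724396]
t 25.25 pos [0.645  0.3118 0.3972] j [ 0.318  0.578  1.084  0.28   1.989 -1.046] F [-1.2  4.7  0.7]
z [-0.539  0.088 -0.838] y [0.159 0.987 0.002] jig tcp [ -77.9 -197.8  397.2] tip [ -38. -198.  336.] lean 33.1<stdin>:3: RankWarning: Polyfit may be poorly conditioned
```

View pics/scene8.png

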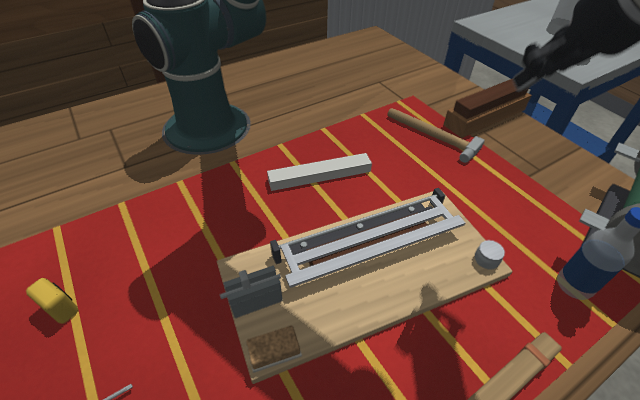

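The picture shows the frame down level over the blank at about (290,275)-(465,220), the latch out, and everything else where it was. I'll hand the job in.

Call:
drive_tool(moves="0 0 0 0 1;0 0 0 0 1;0 0 0 0 1")

```text
t: 25.55
eef_pos: [0.6507, 0.3019, 0.3969]
ee_rot: [-0.216, -2.559, -0.059]
ft_force: [-0.1, 0.1, 0.5]
width: 0.0
gripper_force: 0.0
```

```bash
python3 -c "
from h import *
print(env.hand_in())"
```

```text
the job is handed in; nothing more can be done
None
```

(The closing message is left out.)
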